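Fetch the torch cell from the round-knob compartment

ROBOT

A 7-joint arm with a two-finger parallel gripper is mounted at the origin on the work surface. World frame = base frame: x ahead of the robot, y to its left, z up, the work surface at z = 0. Lengths are in m, angles in rad, forces in N, time in s.
With the tool pointing down it reaches from about 0.35 to 0.9 m from the base axis. Payload 7.2 kg.
Tool frame: the origin (TCP) lies on the mounting face of the last link; the fingertips stand 173 mm ahead of it and the grasp point (between the pads) lies 155 mm ahead of it; z points along the fingers, y is the line along which they close (so a half turn about z gives the same grasp; the last joint's range is limited). The gripper opens to 85 mm and grips with 20 to 120 N. Pads are 22 mm wide; open, the fingers measure 114 mm over their backs; the gripper's body (76 mm by 85 mm) begins 54 mm behind the grasp point. The pads swing forward as they close: fully open they stand 13 mm farther back than shut.
Start: joints at [-1.241, 0.411, -0.013, 1.596, 0.006, 1.134, -0.082], TCP at [0.242, 0.576, 0.405] pointing down, gripper open.
Joint ranges: [-2.95, 2.95], [-0.29, 1.99], [-1.47, 1.44], [0.14, 2.54], [-1.03, 4.17], [0.13, 1.85], [-2.86, 2.86]. Speed limits (rad/s): [2.39, 2.39, 3.01, 3.01, 3.14, 3.14, 3.14].

INTERFACE

Orientations are given as a unit quaternion [w, x, y, z].
In Python, from station import * gives the robot as it stands.
- The arm moves only by the tool send_rows, never from a script. Its argument "series" is a list of rows, each a list of 5 numbers: the closure, from -1 (fully open) to 1 (shut), then the shift along the tool's x, y, z scaled (see below), then the turn about the tool's z scaled (see below). A call has 1 to 12 rows; each row is the pose to reach, as a shift and turn from the pose commanded when the call began, along the tool's axes at that moment, turning the shorter way round; what a row does not reach only later rows make up. The controller multiplies each number of a shift by 0.15 m and each number of a turn by 180 degrees. A row lasts 1/12 s, in which the tool goes at most 41.7 mm and 7.16 degrees, less where a joint would pass 70% of its speed; a pose out of reach is approached as far as the arm can. A call with a number of a shift or a turn outside -1 to 1 is refused whole. A call with a gripper value outside its range is refused whole. The fingers move at their own pace and stop on an object; "grip_force" is the grip in N (left out, the last holds). Time passes only in rows, so rows that repeat a pose let the fingers close. It gives the time, the measured TCP pose, the force, the opening and the grip force at its end, in the units of the state.
- state(): the state, without advancing time (a new reading comes with each control period).
- get_image(name): name is "side" or "top" or "wrist"; returns a dict with "frame" (420x560x3 uint8, red, green, blue), "fx", "fy", "cx", "cy" (pixels), "distortion" ([k1, k2, p1, p2, k3] as OpenCV has them; the pictures are not rectified), "cam_to_world" (4x4, takes a point from camera to world coordinates). Camera axes: x right, y down, z forward; pixel columns grow to the right and rows downward; lengths in m; the calibration is good to about 2 mm. A picture is of the moment at which its call begins. There is no depth.
- sign_off(): hands the job in; it is judged then, once.
The state is a dict: "t": time; "joint_pos": joint angles; "joint_velocities": joint speeds; "joint_efforts": joint torques, N m; "ee_pos": TCP position; "tcp_rot": TCP orientation; "wrist_force": force on the tool from outside, world axes, zero at the start; "wrist_torque": the same for the moment, N m; "gripper_width": finger opening in m; "finger_force": force on a finger pad.
Only numpy, scipy, OpenCV 4.12 (cv2) and the standard library are available. Lean on these libraries where they do the work, as an engineer would, in place of code of your own. Each camera call takes 0.05 s, during which the arm holds its last target. There are 200 camera calls.

TASK

Get the spare torch cell ready: in the sloping white case on the bedside stool, open only the compartment whose lid has the single round knob, swinging its lid well back, take the cell out and lay it flat in the shallow steel dish without dropping it. Then shut that lid and push its knob fully in to seal it, and leave the other lids shut and the other things where they are, the dish too.

Things in the scene. Friction and masses are not known exactly. Their poses are not given: they have to be found in the camera images.
- case_base: Base plate of the white plastic case, fixed to the table, 112 x 312 x 12 mm; origin under its centre, x away from the low front, y along the row. On it four like compartments stand side by side, 74 mm apart (2 mm gaps), in any order, all leaning 30 deg to the front (-x); their lids differ only in the shape of their grey grips.
- pod_round: The compartment whose lid has one round knob; holds the cell. Origin: centre of its footprint, 12 mm above the table; x level away from its low front, y along the row, z up. Used below: S = 32 mm above this origin; u = x raised by 30 deg (up the slope); n = z leant 30 deg towards -x (the slope's normal). Box: 78 (u) x 72 (y) x 34 mm (n), centred on S in u and y, underside at n = 0.
- pod_round_floor (a point): Point on that compartment's floor under the cell's middle: u = -4.5, y = 0, n = 3 mm from S. Walls and floor are 3 mm thick, rim at n = 34, inner width 66 mm along y; open at the top once the lid is back.
- lid_round_hinge (a point): Hinge line (along y) of that lid: u = 39, n = 37 mm from S, at the high far edge. The lid is a plate 78 x 72 x 5 mm, shut at n = 34.5 to 39.5, u = -39 to 39.
- lid_round (a joint): Angle of the round-knob lid: 0 shut, stop at 1.75 rad. Stiff hinge, 0.12 N m (2 N at the knob): stays where left. At the stop it still overhangs the compartment, 20 deg from vertical towards the front, so reach in with the tool leaning 30 to 45 deg, hand to the front.
- knob_round (a joint): How far the round knob is pushed into its lid, 0 to 4 mm. It drives the lid's seal: a sprung push-knob, 2.7 N to start it, 8 N at 3 mm, 10 N fully in; springs back when let go. Pushed along -n on its top with the lid shut (an open lid just swings).
- knob_round_top (a point): Centre of the knob's top face; moves with the lid. Knob 22 mm across, 20 mm high, standing square on the lid 63 mm from the hinge (shut: u = -24, top at n = 59.5 mm from S).
- cell: Torch cell, bare steel cylinder 14.5 mm across, 50 mm long, 24 g. Origin at its centre, x along its length (brass nub at +x). Lies along u in the round-knob compartment, centre at u = -4.5, y = 0, n = 10 mm, low end against a block 12 mm high, ribs 3 mm high beside its ends only (middle 30 mm free); 25 mm of free floor on either side.
- dish: Loose shallow round steel dish (upturned tiffin lid), 112 mm across the rim, 92 mm across the foot, 14 mm high, 3 mm thick, 180 g. Origin: centre of its underside; z up.
- pod_across: Compartment of the same make, its lid with one bar across, 46 mm wide along the row and 10 mm thick, 20 mm high. Origin and axes as for pod_round. Leave it shut.
- lid_across (a joint): Lid angle of that compartment, 0 = shut; leave shut.
- pod_along: Compartment of the same make, its lid with one bar along the slope, 36 mm long (u = -31 to 5) and 9 mm thick in y, 20 mm high. Origin and axes as for pod_round. Leave it shut.
- lid_along (a joint): Lid angle of that compartment, 0 = shut; leave shut.
- pod_twin: Compartment of the same make, its lid with two slim pegs side by side, 11 mm across, 34 mm apart, 20 mm high. Origin and axes as for pod_round. Leave it shut.
- lid_twin (a joint): Lid angle of that compartment, 0 = shut; leave shut.
- torch: Bystander: black plastic torch lying along its y, 153 mm long, 48 mm high. Origin under its middle.
- tiffin: Bystander: three-tier round steel tiffin, 120 mm diameter (128 over its side straps), 184 mm high. Origin under its centre.
- bangles: Bystander: stack of five glass bangles, 66 mm diameter, 39 mm high, one loose piece. Origin under its centre.
- bottle: Bystander: empty white plastic bottle with twist cap, 58 mm diameter, 110 mm high. Origin under its centre.
Things that resemble listed ones, but are neither listed nor needed, are in the scene too. There is more than one size of the dish; the one meant has the size given above.

How it is judged:
By the outcome, as a careful person would: the job done as asked, in the order asked, and still so for the second after the job is handed in, with the robot touching nothing.
It also fails if it takes over 64 s, if anything falls off the work surface, if the arm or the gripper's body presses on something with over 40 N, if the wrist force passes 120 N, or if a joint passes its speed limit or range.

## Working session

There is one attempt and no reset: what is moved stays moved. The work goes in short steps, Python scripts to look and compute and a tool call to move; the robot and the scene stay as the last step left them, time stands still between calls to the robot, and variables do not carry over. Pictures are saved under pics/ and viewed, at most 10 in all, crops included, and the job is handed in when it is done.

Besides the shell and the picture viewer there is one more tool, called after "Request:" as name(argument=value, ...), one argument or row to a line, values as JSON. send_rows: Moves the arm, as the interface text tells. Its arguments: {"type":"object","properties":{"series":{"type":"array"},"grip_force":{"type":"number"}},"required":["series"]}

```bash
ls; mkdir -p pics
python3 - <<'E'
from station import *
import cv2,numpy as np,json
s=state();print({k:np.round(v,3).tolist() for k,v in s.items()})
for n in ["side","top","wrist"]:
    d=get_image(n);cv2.imwrite(f"pics/{n}0.png",d["frame"][:,:,::-1])
    print(n,d["fx"],d["fy"],d["cx"],d["cy"],d["distortion"],np.round(d["cam_to_world"],3).tolist())
E
```

```text
pics
{'t': 0.0, 'joint_pos': [-1.241, 0.412, -0.013, 1.597, 0.006, 1.134, -0.082], 'joint_velocities': [-0.001, 0.002, -0.002, 0.0, 0.001, 0.001, 0.0], 'joint_efforts': [0.002, -60.062, 0.683, -29.94, 0.014, 0.011, 0.0], 'ee_pos': [0.242, 0.576, 0.404], 'tcp_rot': [-0.0, 0.198, 0.98, -0.001], 'wrist_force': [-0.738, 0.118, -0.447], 'wrist_torque': [0.052, 0.019, 0.012], 'finger_force': 0.0, 'gripper_width': 0.085}
side 402.58545105475105 402.58545105475105 274.6094049594272 213.2933209439766 [-0.09782218  0.          0.          0.          0.        ] [[0.852, -0.292, 0.435, 0.15], [-0.523, -0.506, 0.686, -0.567], [0.02, -0.812, -0.584, 0.603], [0.0, 0.0, 0.0, 1.0]]
top 497.62625454902195 497.62625454902195 269.0976195623057 214.59326607460176 [-0.06535676  0.          0.          0.          0.        ] [[0.003, -0.979, 0.202, 0.311], [-1.0, -0.003, 0.001, 0.037], [-0.0, -0.202, -0.979, 1.249], [0.0, 0.0, 0.0, 1.0]]
wrist 317.83494909687937 317.83494909687937 278.7403758676398 203.97243315742648 [-0.01551055  0.          0.          0.          0.        ] [[0.387, 0.879, 0.277, 0.171], [0.922, -0.369, -0.117, 0.606], [-0.0, 0.301, -0.954, 0.373], [0.0, 0.0, 0.0, 1.0]]
```

View images.

View pics/top0.png

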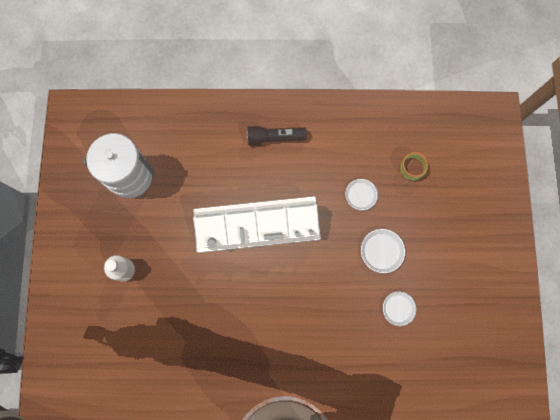

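View pics/side0.png

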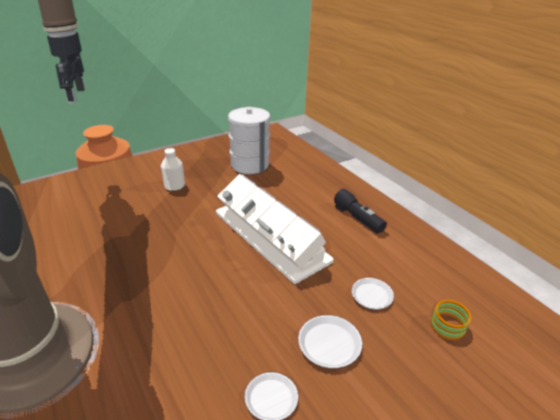

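```bash
cat > h.py <<'E'
from station import *
import cv2,numpy as np
from scipy.spatial.transform import Rotation as R
def cam(d): return np.array([[d["fx"],0,d["cx"]],[0,d["fy"],d["cy"]],[0,0,1]]),np.array(d["distortion"])
def back(d,uv,z):
    K,D=cam(d);T=np.array(d["cam_to_world"])
    p=cv2.undistortPoints(np.array(uv,float).reshape(-1,1,2),K,D).reshape(-1,2)
    r=np.c_[p,np.ones(len(p))]@T[:3,:3].T
    return T[:3,3]+r*((np.asarray(z)-T[2,3])/r[:,2])[:,None]
def proj(d,P):
    K,D=cam(d);T=np.linalg.inv(d["cam_to_world"])
    return cv2.projectPoints(np.array(P,float),cv2.Rodrigues(T[:3,:3])[0],T[:3,3],K,D)[0].reshape(-1,2)
def crop(d,x0,y0,x1,y1,f,name):
    cv2.imwrite(name,cv2.resize(d["frame"][y0:y1,x0:x1,::-1],None,fx=f,fy=f,interpolation=cv2.INTER_CUBIC))
E
python3 - <<'E'
from h import *
d=get_image("top");crop(d,185,185,345,265,5,"pics/c1.png")
print(back(d,[[361.,250.5],[405.5,251],[383,229.5],[383,273]],[.014]*4))
print(np.linalg.norm(np.diff(back(d,[[345,195],[378,195],[383,309],[416,309]],[.01]*4),axis=0),axis=1))
E
```

```text
[[ 0.47427617 -0.19168637  0.014     ]
 [ 0.47314663 -0.30394855  0.014     ]
 [ 0.52778802 -0.2493161   0.014     ]
 [ 0.41804456 -0.24484806  0.014     ]]
[0.08518716 0.28864651 0.0820185 ]
```

View pics/c1.png

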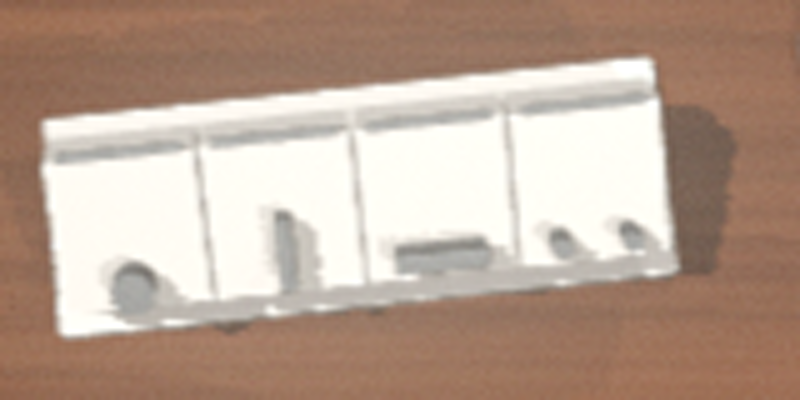

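```bash
cat >> h.py <<'E'
def case(p):  # p: x,y,yaw of case_base -> f(local pts)
    Rz=R.from_euler('z',p[2]).as_matrix()
    return lambda P:np.asarray(P)@Rz.T+[p[0],p[1],0]
c3,s3=np.cos(np.pi/6),.5
def un(u,y,n,yoff=.111): return [u*c3-n*s3, y+yoff, .012+.032+u*s3+n*c3]
E
python3 - <<'E'
from h import *
from scipy.optimize import least_squares
d=get_image("top");e=get_image("side")
L=[[-.056,.156,.012],[-.056,-.156,.012],[.056,-.156,.012],[.056,.156,.012],un(-.024,0,.0595)]
uv=np.array([[197,252],[320.6,239.4],[315.6,197],[193.6,209.4],[26.6*5/5+185,59+185-2.2]])
f=lambda p:(proj(d,case(p)(L))-uv)[:4].ravel()
r=least_squares(f,[.5,.1,.1]);print(r.x,np.degrees(r.x[2]),r.fun.round(1))
C=case(r.x);print(proj(d,C(L)).round(1));print("side",proj(e,C(L)).round(1))
for n,P in dict(S=un(0,0,0),knob=un(-.024,0,.0595),hinge=un(.039,0,.037),cell=un(-.0045,0,.01)).items(): print(n,C(P).round(4))
crop(e,210,165,340,285,6,"pics/c2.png")
E
```

```text
[0.54065655 0.06974588 0.10647411] 6.1005172238969605 [ 0.   0.4  0.1  0.3 -0.3 -0.3  0.1 -0.5]
[[197.  252.4]
 [320.7 239.7]
 [315.3 196.7]
 [193.7 208.9]
 [211.5 244.4]]
side [[215.3 209.2]
 [293.9 279.9]
 [333.  258.1]
 [251.4 195. ]
 [225.  192.6]]
S [0.5289 0.1801 0.044 ]
knob [0.4786 0.1747 0.0835]
hinge [0.544  0.1817 0.0955]
cell [0.52   0.1792 0.0504]
```

Request:
send_rows(
  series=[
    [-1, 0, 0, -0.27, 0],
    [-1, 0, 0, -0.5, 0],
    [-1, 0, 0, -0.8, 0],
    [-1, 0, 0, -1, 0],
    [-1, 0, 0, -1, 0],
    [-1, 0, 0, -1, 0],
  ],
)

```text
t: 0.8
ee_pos: [0.2421, 0.5762, 0.5573]
tcp_rot: [0.0, 0.198, 0.98, 0.002]
wrist_force: [0.5, 0.5, -0.3]
gripper_width: 0.0853
finger_force: 0.0
```

Request:
send_rows(
  series=[
    [-1, -1, -0.63, 0, 0],
    [-1, -1, -0.63, 0, 0],
    [-1, -1, -0.63, 0, 0],
    [-1, -1, -0.63, 0, 0],
    [-1, -1, -0.63, 0, 0],
  ],
)

```text
t: 1.22
ee_pos: [0.3483, 0.425, 0.5539]
tcp_rot: [0.001, 0.202, 0.979, -0.002]
wrist_force: [1.4, 0.2, 0.1]
gripper_width: 0.0851
finger_force: 0.0
```

Request:
send_rows(
  series=[
    [-1, -1, -0.63, 0, 0],
    [-1, -1, -0.63, 0, 0],
    [-1, -1, -0.63, 0, 0],
    [-1, -1, -0.63, 0, 0],
    [-1, -1, -0.63, 0, 0],
  ],
)

```text
t: 1.63
ee_pos: [0.449, 0.2793, 0.5539]
tcp_rot: [0.001, 0.202, 0.979, -0.002]
wrist_force: [0.9, -0.4, 0.1]
gripper_width: 0.0854
finger_force: 0.0
```

Request:
send_rows(
  series=[
    [-1, -1, -0.63, -1, 0],
    [-1, -1, -0.63, -1, 0],
    [-1, -1, -0.63, -1, 0],
    [-1, -1, -0.63, -1, 0],
    [-1, -1, -0.63, -1, 0],
    [-1, -1, -0.63, -1, 0],
  ],
)

```text
t: 2.13
ee_pos: [0.5484, 0.1373, 0.7065]
tcp_rot: [0.001, 0.199, 0.98, -0.0]
wrist_force: [-0.1, -0.1, 0.6]
gripper_width: 0.0853
finger_force: 0.0
```

Request:
send_rows(
  series=[
    [-1, -0.5, -0.31, -1, -0.161],
    [-1, -0.5, -0.31, -1, -0.161],
    [-1, -0.5, -0.31, -1, -0.161],
    [-1, -0.5, -0.31, -1, -0.161],
    [-1, -0.5, -0.31, -1, -0.161],
  ],
)

```text
t: 2.55
ee_pos: [0.5635, 0.0694, 0.7746]
tcp_rot: [0.026, -0.055, 0.998, 0.001]
wrist_force: [-0.6, -0.1, 0.0]
gripper_width: 0.0853
finger_force: 0.0
```

```bash
python3 -c "
from h import *
s=state();print({k:np.round(v,3).tolist() for k,v in s.items()})"
```

```text
{'t': 2.55, 'joint_pos': [-0.475, 0.245, 0.39, 1.009, -0.097, 1.852, 1.555], 'joint_velocities': [0.037, -0.04, 0.058, 0.089, 0.001, 0.002, 0.081], 'joint_efforts': [-0.403, -46.21, 2.673, -31.98, -0.056, -0.329, 1.655], 'ee_pos': [0.564, 0.069, 0.775], 'tcp_rot': [0.026, -0.055, 0.998, 0.001], 'wrist_force': [-0.578, -0.11, 0.022], 'wrist_torque': [0.048, 0.083, 0.02], 'finger_force': 0.0, 'gripper_width': 0.085}
```

Request:
send_rows(
  series=[
    [-1, 0, 0, -1, 0],
    [-1, 0, 0, -1, 0],
    [-1, 0, 0, -1, 0],
    [-1, 0, 0, -1, 0],
    [-1, 0, 0, -1, 0],
  ],
)

```text
t: 2.97
ee_pos: [0.5203, 0.066, 0.8057]
tcp_rot: [0.051, -0.053, 0.997, 0.004]
wrist_force: [-1.1, -0.3, -0.4]
gripper_width: 0.0855
finger_force: 0.0
```

Request:
send_rows(
  series=[
    [-1, 0, 0, -1, 0],
    [-1, 0, 0, -1, 0],
    [-1, 0, 0, -1, 0],
    [-1, 0, 0, -1, 0],
    [-1, 0, 0, -1, 0],
  ],
)

```text
t: 3.38
ee_pos: [0.4799, 0.0603, 0.8331]
tcp_rot: [0.077, -0.053, 0.996, 0.006]
wrist_force: [0.1, -0.1, 0.2]
gripper_width: 0.0858
finger_force: 0.0
```

```bash
python3 -c "
from h import *
s=state();print({k:np.round(v,3).tolist() for k,v in s.items()})"
```

```text
{'t': 3.383, 'joint_pos': [-1.03, 0.071, 0.915, 1.091, -0.061, 1.852, 1.535], 'joint_velocities': [-0.638, -0.08, 0.595, 0.092, 0.045, -0.003, -0.01], 'joint_efforts': [4.065, -22.988, 0.241, -30.934, -0.024, -0.781, 0.008], 'ee_pos': [0.48, 0.06, 0.833], 'tcp_rot': [0.077, -0.053, 0.996, 0.006], 'wrist_force': [0.117, -0.062, 0.17], 'wrist_torque': [0.015, 0.141, 0.01], 'finger_force': 0.0, 'gripper_width': 0.086}
```

Request:
send_rows(
  series=[
    [-1, -1, 0, -0.5, 0],
    [-1, -1, 0, -0.5, 0],
    [-1, -1, 0, -0.5, 0],
    [-1, -1, 0, -0.5, 0],
    [-1, -1, 0, -0.5, 0],
    [-1, -1, 0, -0.5, 0],
  ],
)

```text
t: 3.88
ee_pos: [0.5656, 0.0696, 0.8377]
tcp_rot: [0.098, -0.053, 0.994, 0.008]
wrist_force: [-0.3, -0.4, 0.1]
gripper_width: 0.0857
finger_force: 0.0
```

Request:
send_rows(
  series=[
    [-1, -1, 0, -0.5, 0],
    [-1, -1, 0, -0.5, 0],
    [-1, -1, 0, -0.5, 0],
    [-1, -1, 0, -0.5, 0],
    [-1, -1, 0, -0.5, 0],
    [-1, -1, 0, -0.5, 0],
  ],
)

```text
t: 4.38
ee_pos: [0.6281, 0.0755, 0.8384]
tcp_rot: [0.123, -0.053, 0.991, 0.009]
wrist_force: [-0.2, -0.2, -0.1]
gripper_width: 0.0853
finger_force: 0.0
```

```bash
python3 -c "
from h import *
s=state();print({k:np.round(v,3).tolist() for k,v in s.items()})"
```

```text
{'t': 4.383, 'joint_pos': [-0.349, 0.381, 0.314, 0.674, -0.135, 1.853, 1.554], 'joint_velocities': [0.042, 0.05, -0.027, -0.081, -0.012, 0.002, 0.004], 'joint_efforts': [-0.037, -56.474, 3.295, -29.476, 0.023, -1.309, -0.018], 'ee_pos': [0.628, 0.076, 0.838], 'tcp_rot': [0.123, -0.053, 0.991, 0.009], 'wrist_force': [-0.23, -0.219, -0.14], 'wrist_torque': [-0.027, 0.24, -0.028], 'finger_force': 0.0, 'gripper_width': 0.085}
```

Request:
send_rows(
  series=[
    [-1, -0.6, 0, -1, 0],
    [-1, -0.6, 0, -1, 0],
    [-1, -0.6, 0, -1, 0],
    [-1, -0.6, 0, -1, 0],
    [-1, -0.6, 0, -1, 0],
  ],
)

```text
t: 4.8
ee_pos: [0.6086, 0.0716, 0.8667]
tcp_rot: [0.148, -0.053, 0.987, 0.011]
wrist_force: [-0.3, 0.6, 0.5]
gripper_width: 0.0852
finger_force: 0.0
```

Request:
send_rows(
  series=[
    [-1, -0.6, 0, -1, 0],
    [-1, -0.6, 0, -1, 0],
    [-1, -0.6, 0, -1, 0],
    [-1, -0.6, 0, -1, 0],
    [-1, -0.6, 0, -1, 0],
  ],
)

```text
t: 5.22
ee_pos: [0.5888, 0.0684, 0.8923]
tcp_rot: [0.172, -0.053, 0.984, 0.013]
wrist_force: [0.0, -0.2, 1.2]
gripper_width: 0.0854
finger_force: 0.0
```

Request:
send_rows(
  series=[
    [-1, -0.6, 0, -1, 0],
    [-1, -0.6, 0, -1, 0],
    [-1, -0.6, 0, -1, 0],
    [-1, -0.6, 0, -1, 0],
    [-1, -0.6, 0, -1, 0],
  ],
)

```text
t: 5.63
ee_pos: [0.566, 0.0648, 0.918]
tcp_rot: [0.195, -0.053, 0.979, 0.014]
wrist_force: [-0.6, 0.0, 0.5]
gripper_width: 0.0854
finger_force: 0.0
```

```bash
python3 -c "
from h import *
s=state();print({k:np.round(v,3).tolist() for k,v in s.items()})"
```

```text
{'t': 5.633, 'joint_pos': [-0.415, 0.281, 0.395, 0.63, -0.14, 1.853, 1.557], 'joint_velocities': [-0.057, -0.058, 0.041, 0.068, 0.014, -0.002, 0.002], 'joint_efforts': [0.336, -46.243, 2.647, -27.785, -0.021, -1.993, -0.0], 'ee_pos': [0.566, 0.065, 0.918], 'tcp_rot': [0.195, -0.053, 0.979, 0.014], 'wrist_force': [-0.553, 0.019, 0.511], 'wrist_torque': [-0.064, 0.432, -0.037], 'finger_force': 0.0, 'gripper_width': 0.085}
```

Request:
send_rows(
  series=[
    [-1, -0.6, 0, -1, 0],
    [-1, -0.6, 0, -1, 0],
    [-1, -0.6, 0, -1, 0],
    [-1, -0.6, 0, -1, 0],
    [-1, -0.6, 0, -1, 0],
  ],
)

```text
t: 6.05
ee_pos: [0.5409, 0.0609, 0.9432]
tcp_rot: [0.218, -0.052, 0.974, 0.016]
wrist_force: [-0.7, 0.0, -0.7]
gripper_width: 0.0852
finger_force: 0.0
```

Request:
send_rows(
  series=[
    [-1, -0.6, 0, -1, 0],
    [-1, -0.6, 0, -1, 0],
    [-1, -0.6, 0, -1, 0],
    [-1, -0.6, 0, -1, 0],
    [-1, -0.6, 0, -1, 0],
  ],
)

```text
t: 6.47
ee_pos: [0.5138, 0.0569, 0.9674]
tcp_rot: [0.242, -0.052, 0.969, 0.017]
wrist_force: [-0.0, 0.0, 0.3]
gripper_width: 0.0853
finger_force: 0.0
```

Request:
send_rows(
  series=[
    [-1, -0.6, 0, -1, 0],
    [-1, -0.6, 0, -1, 0],
    [-1, -0.6, 0, -1, 0],
    [-1, -0.6, 0, -1, 0],
  ],
)

```text
t: 6.8
ee_pos: [0.4877, 0.0528, 0.9902]
tcp_rot: [0.265, -0.052, 0.963, 0.019]
wrist_force: [0.1, -0.0, 0.2]
gripper_width: 0.0852
finger_force: 0.0
```

```bash
cat >> h.py <<'E'
P0=[0.54065655,0.06974588,0.10647411]
C=case(P0)
def TR(s=None):
    s=s or state();q=s["tcp_rot"];return np.array(s["ee_pos"]),R.from_quat([q[1],q[2],q[3],q[0]]).as_matrix()
def goto(P,ahead=.155):
    "units for a move bringing the tool point `ahead` to P"
    p,M=TR();return ((M.T@(np.asarray(P)-p-M[:,2]*ahead))/.15).round(3)
E
python3 -c "
from h import *
s=state();print({k:np.round(v,3).tolist() for k,v in s.items() if k[0] in 'jte'});p,M=TR();print(M.round(3));print(case([0,0,P0[2]])([[.5,0,-.866],[.866,0,.5],[0,1,0]]))
print(goto(C(un(-.024,0,.0495))))"
```

```text
{'t': 6.8, 'joint_pos': [-0.576, 0.167, 0.558, 0.605, -0.132, 1.853, 1.557], 'joint_velocities': [-0.224, -0.096, 0.188, 0.107, 0.033, -0.003, -0.0], 'joint_efforts': [1.413, -32.667, 1.432, -25.241, -0.088, -2.689, 0.003], 'ee_pos': [0.488, 0.053, 0.99], 'tcp_rot': [0.265, -0.052, 0.963, 0.019]}
[[-0.855 -0.109  0.508]
 [-0.089  0.994  0.063]
 [-0.512  0.009 -0.859]]
[[ 0.49716849  0.05313652 -0.866     ]
 [ 0.86109583  0.09203246  0.5       ]
 [-0.10627305  0.99433698  0.        ]]
[3.073 0.761 4.247]
```

Request:
send_rows(
  series=[
    [-1, 0.75, 0.19, 0.97, 0],
    [-1, 0.75, 0.19, 0.97, 0],
    [-1, 0.75, 0.19, 0.97, 0],
    [-1, 0.75, 0.19, 0.97, 0],
    [-1, 0.75, 0.19, 0.97, 0],
  ],
)

```text
t: 7.22
ee_pos: [0.4618, 0.0815, 0.8039]
tcp_rot: [0.263, -0.053, 0.963, 0.019]
wrist_force: [0.6, 0.0, 0.8]
gripper_width: 0.0855
finger_force: 0.0
```

Request:
send_rows(
  series=[
    [-1, 0.75, 0.19, 0.97, 0],
    [-1, 0.75, 0.19, 0.97, 0],
    [-1, 0.75, 0.19, 0.97, 0],
    [-1, 0.75, 0.19, 0.97, 0],
    [-1, 0.75, 0.19, 0.97, 0],
  ],
)

```text
t: 7.63
ee_pos: [0.4356, 0.1086, 0.6191]
tcp_rot: [0.261, -0.053, 0.964, 0.018]
wrist_force: [0.2, 0.2, 0.4]
gripper_width: 0.0854
finger_force: 0.0
```

Request:
send_rows(
  series=[
    [-1, 0.75, 0.19, 0.97, 0],
    [-1, 0.75, 0.19, 0.97, 0],
    [-1, 0.75, 0.19, 0.97, 0],
    [-1, 0.75, 0.19, 0.97, 0],
    [-1, 0.75, 0.19, 0.97, 0],
  ],
)

```text
t: 8.05
ee_pos: [0.4094, 0.1353, 0.4373]
tcp_rot: [0.261, -0.053, 0.964, 0.017]
wrist_force: [-0.5, -0.1, -0.5]
gripper_width: 0.0852
finger_force: 0.0
```

```bash
python3 -c "
from h import *
p,M=TR();print(p,M.round(3));print(state()['joint_pos'])
print(goto(C(un(-.024,0,.0495))))
d=get_image('wrist');cv2.imwrite('pics/w1.png',d['frame'][:,:,::-1])
L=[un(-.024,0,.0595),un(-.039,.036,.0395),un(-.039,-.036,.0395),un(.039,.036,.0395),un(.039,-.036,.0395)]
print(proj(d,C(L)).round(0))"
```

```text
[0.40941061 0.13527112 0.43734578] [[-0.858 -0.111  0.501]
 [-0.093  0.994  0.061]
 [-0.505  0.006 -0.863]]
[-0.77307207 -0.11830942  0.2406098   2.20203158  0.41330572  0.59978991
  0.86422314]
[0.771 0.196 1.317]
[[311.  59.]
 [347.  44.]
 [271.  44.]
 [342. 128.]
 [272. 128.]]
```

View pics/w1.png

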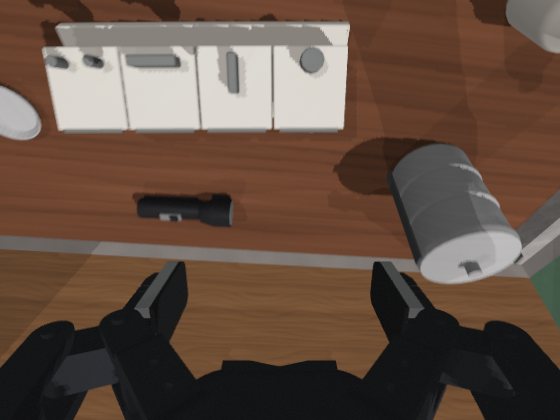

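Request:
send_rows(
  series=[
    [-1, 0.77, 0.195, 0.7, 0],
    [-1, 0.77, 0.195, 0.7, 0],
    [-1, 0.77, 0.195, 0.7, 0],
    [-1, 0.77, 0.195, 0.7, 0],
    [-1, 0.77, 0.195, 0.95, 0],
    [-1, 0.77, 0.195, 0.95, 0],
  ],
  grip_force=25,
)

```text
t: 8.6
ee_pos: [0.3816, 0.1615, 0.2778]
tcp_rot: [0.27, -0.051, 0.961, 0.017]
wrist_force: [1.3, 0.2, 0.1]
gripper_width: 0.0855
finger_force: 0.0
```

```bash
python3 -c "
from h import *
print(goto(C(un(-.024,0,.062))),state()['joint_pos'])"
```

```text
[0.117 0.014 0.396] [-0.81463364  0.14949586  0.20449677  2.43598393  1.26999952  0.23558001
 -0.14954373]
```

Request:
send_rows(
  series=[
    [-1, 0.117, 0.014, 0.2, 0],
    [-1, 0.117, 0.014, 0.2, 0],
    [-1, 0.117, 0.014, 0.2, 0],
  ],
)

```text
t: 8.85
ee_pos: [0.3826, 0.1641, 0.2436]
tcp_rot: [0.271, -0.051, 0.961, 0.016]
wrist_force: [0.1, -0.4, 0.1]
gripper_width: 0.085
finger_force: 0.0
```

```bash
python3 -c "
from h import *
print(goto(C(un(-.024,0,.062))),state()['joint_pos'],TR())"
```

```text
[ 0.008 -0.002  0.196] [-0.77825829  0.24259663  0.16520087  2.45788829  1.76099993  0.22429598
 -0.66241383] (array([0.38263495, 0.16409621, 0.24358891]), array([[-0.84835376, -0.10614578,  0.51868002],
       [-0.08830016,  0.99434125,  0.05906407],
       [-0.52201434,  0.0043077 , -0.85292583]]))
```

Request:
send_rows(
  series=[
    [-1, 0.01, 0, 0.1, 0],
    [-1, 0.01, 0, 0.19, 0],
    [-1, 0.01, 0, 0.19, 0],
    [0.3, 0.01, 0, 0.19, 0],
    [1, 0.01, 0, 0.19, 0],
    [1, 0.01, 0, 0.19, 0],
    [1, 0.01, 0, 0.19, 0],
    [1, 0.01, 0, 0.19, 0],
    [1, 0.01, 0, 0.19, 0],
    [1, 0.01, 0, 0.19, 0],
    [1, 0.01, 0, 0.19, 0],
  ],
  grip_force=30,
)

```text
t: 9.77
ee_pos: [0.3957, 0.1657, 0.219]
tcp_rot: [0.27, -0.05, 0.961, 0.017]
wrist_force: [-0.6, 2.4, 3.6]
gripper_width: 0.0207
finger_force: 29.9
```

```bash
python3 -c "
from h import *
print(goto(C(un(-.024,0,.062))),state()['joint_pos'],TR());s=state();print(s['gripper_width'],s['finger_force'],s['wrist_force'])"
```

```text
[-0.004 -0.004  0.01 ] [-0.66118657  0.32279459  0.05632374  2.44076685  2.01447111  0.25877949
 -0.90549605] (array([0.39568319, 0.16571549, 0.2189759 ]), array([[-0.84890898, -0.10620264,  0.51775915],
       [-0.08780135,  0.99432944,  0.05999907],
       [-0.52119523,  0.0054738 , -0.85341993]]))
0.020687529291962534 29.85251694917679 [-0.61601814  2.3705689   3.61117605]
```

Request:
send_rows(
  series=[
    [1, -0.01, 0, -0.035, 0],
    [1, -0.024, 0, -0.071, 0],
    [1, -0.04, 0, -0.105, 0],
    [1, -0.059, 0, -0.137, 0],
    [1, -0.08, 0, -0.168, 0],
    [1, -0.106, 0, -0.197, 0],
    [1, -0.132, 0, -0.223, 0],
    [1, -0.162, 0, -0.247, 0],
    [1, -0.162, 0, -0.247, 0],
  ],
)

```text
t: 10.52
ee_pos: [0.3966, 0.1656, 0.263]
tcp_rot: [0.269, -0.051, 0.962, 0.017]
wrist_force: [-4.5, 1.6, 1.6]
gripper_width: 0.0202
finger_force: 29.7
```

```bash
python3 -c "
from h import *
print(goto(C(un(-.024,0,.062))),state()['joint_pos']);s=state();print(s['gripper_width'],s['finger_force'],s['wrist_force'])
d=get_image('side');crop(d,180,120,340,260,4,'pics/s2.png')"
```

```text
[ 0.152 -0.005  0.258] [-0.87145477  0.21223578  0.29402755  2.42136494  1.43487613  0.18410882
 -0.30970038]
0.020192028861151616 29.699826836586 [-4.49955393  1.63450893  1.64457708]
```

View pics/s2.png

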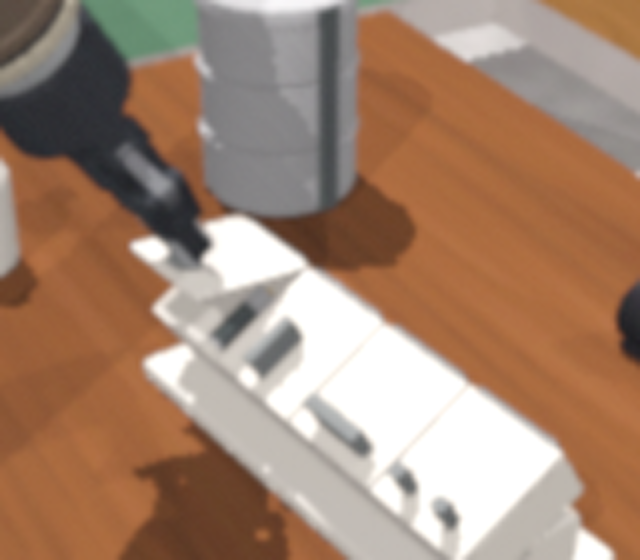

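Request:
send_rows(
  series=[
    [1, -0.033, 0, -0.02, 0],
    [1, -0.065, 0, -0.039, 0],
    [1, -0.1, 0, -0.054, 0],
    [1, -0.135, 0, -0.067, 0],
    [1, -0.17, 0, -0.075, 0],
    [1, -0.209, 0, -0.082, 0],
    [1, -0.247, 0, -0.084, 0],
    [1, -0.284, 0, -0.084, 0],
    [1, -0.32, 0, -0.08, 0],
    [1, -0.358, 0, -0.073, 0],
    [1, -0.394, 0, -0.063, 0],
  ],
)

```text
t: 11.48
ee_pos: [0.4419, 0.1705, 0.3012]
tcp_rot: [0.269, -0.051, 0.962, 0.017]
wrist_force: [-2.6, 4.2, -0.9]
gripper_width: 0.0185
finger_force: 29.5
```

```bash
python3 -c "
from h import *
print(goto(C(un(-.024,0,.062))),state()['joint_pos']);s=state();print(s['gripper_width'],s['finger_force'],s['wrist_force'])
d=get_image('side');crop(d,180,120,340,260,4,'pics/s3.png')"
```

```text
[ 0.543 -0.006  0.318] [-0.70031486  0.18943154  0.1642091   2.29109679  0.8736441   0.24634538
  0.31960069]
0.01846735375111603 29.451076090335846 [-2.58792795  4.24526538 -0.9030133 ]
```

View pics/s3.png

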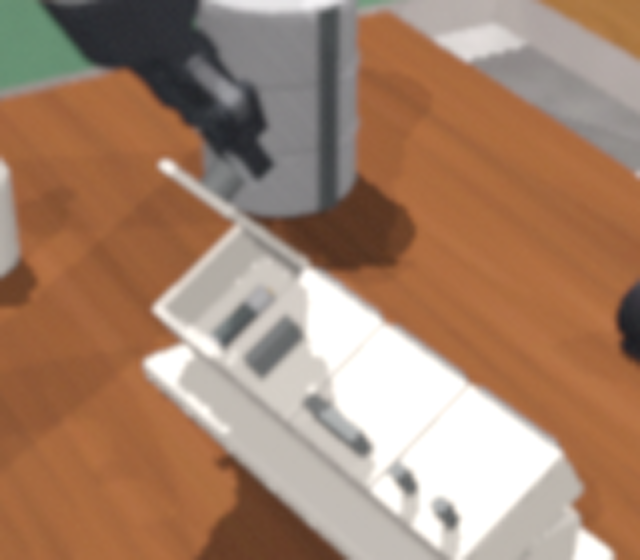

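Request:
send_rows(
  series=[
    [-0.4, 0, 0, 0, 0],
    [-0.4, 0, 0, 0, 0],
    [-0.4, 0, 0, -0.24, 0],
    [-0.4, 0, 0, -0.27, 0],
    [1, 0.2, 0, -0.27, 0],
    [1, 0.38, 0, -0.27, 0],
    [1, 0.38, 0, -0.05, 0],
    [1, 0.38, 0, 0.04, 0],
    [1, 0.38, 0, 0.04, 0],
    [1, 0.38, 0, 0.04, 0],
  ],
)

```text
t: 12.37
ee_pos: [0.3971, 0.1647, 0.2663]
tcp_rot: [0.269, -0.05, 0.962, 0.015]
wrist_force: [-0.4, 0.2, -0.1]
gripper_width: 0.0002
finger_force: 0.0
```

```bash
python3 -c "
from h import *
print(goto(C(un(.037,0,.103))),state()['joint_pos']);s=state();print(s['gripper_width'],s['finger_force'],s['wrist_force'])"
```

```text
[-0.248  0.008  0.012] [-0.76674173  0.20189789  0.17614816  2.41183909  1.38156416  0.21752124
 -0.25160717]
0.00020064963666721172 0.0 [-0.35474176  0.20086422 -0.1241858 ]
```

Request:
send_rows(
  series=[
    [1, -0.07, 0, 0, 0],
    [1, -0.14, 0, 0, 0],
    [1, -0.19, 0, 0, 0],
    [1, -0.23, 0, 0, 0],
    [1, -0.25, 0, 0, 0],
    [1, -0.25, 0, 0, 0],
  ],
)

```text
t: 12.87
ee_pos: [0.4277, 0.1679, 0.2866]
tcp_rot: [0.269, -0.05, 0.962, 0.017]
wrist_force: [-7.7, -0.2, 1.0]
gripper_width: 0.0001
finger_force: 3.0
```

```bash
python3 -c "
from h import *
print(goto(C(un(.037,0,.103))),state()['joint_pos']);s=state();print(s['gripper_width'],s['finger_force'],s['wrist_force'])
d=get_image('side');crop(d,180,120,340,260,4,'pics/s4.png')"
```

```text
[-0.003  0.006  0.02 ] [-0.68241894  0.19848145  0.12790047  2.33118488  1.06307817  0.23254463
  0.11114085]
9.019150561077813e-05 2.9669310338795185 [-7.67627176 -0.21473103  0.98089703]
```

View pics/s4.png

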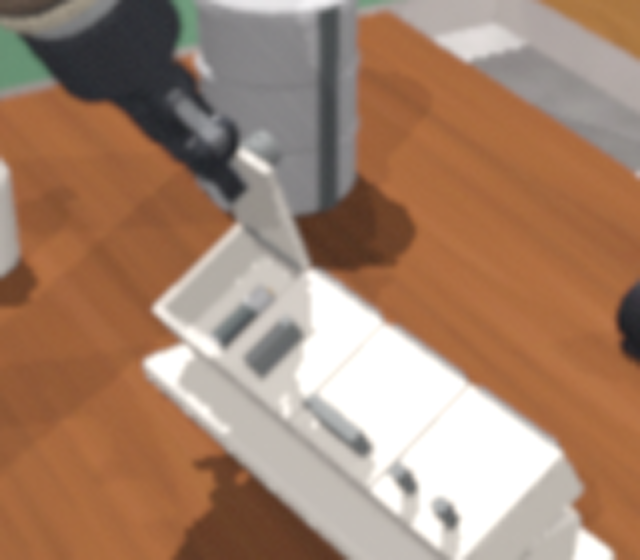

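Request:
send_rows(
  series=[
    [1, 0.15, 0, 0, 0],
    [0.34, 0.3, 0, 0, 0],
    [0.34, 0.3, 0.005, 0.1, 0],
    [0.34, 0.3, 0.005, 0.2, 0],
    [0.34, 0.3, 0.005, 0.2, 0],
  ],
)

```text
t: 13.33
ee_pos: [0.4061, 0.1673, 0.2373]
tcp_rot: [0.27, -0.05, 0.961, 0.017]
wrist_force: [-0.1, 0.2, 0.3]
gripper_width: 0.0285
finger_force: 0.0
```

```bash
python3 -c "
from h import *
print(goto(C(un(-.0075,0,.0225))),state()['joint_pos']);s=state();print(s['gripper_width'],s['finger_force'],s['wrist_force'])
d=get_image('wrist');print(proj(d,C([un(-.0045,0,.01),un(.0205,0,.01),un(-.0295,0,.01),un(-.0045,-.033,.034),un(-.0045,.033,.034)])).round(0))
cv2.imwrite('pics/w2.png',d['frame'][:,:,::-1])"
```

```text
[ 0.016 -0.008  0.344] [-0.73240771  0.28753386  0.15304658  2.41336423  1.81150111  0.2069057
 -0.68652289]
0.028471534142462125 0.0 [-0.10271815  0.15105845  0.28773987]
[[277. 230.]
 [277. 265.]
 [276. 193.]
 [218. 248.]
 [335. 247.]]
```

View pics/w2.png

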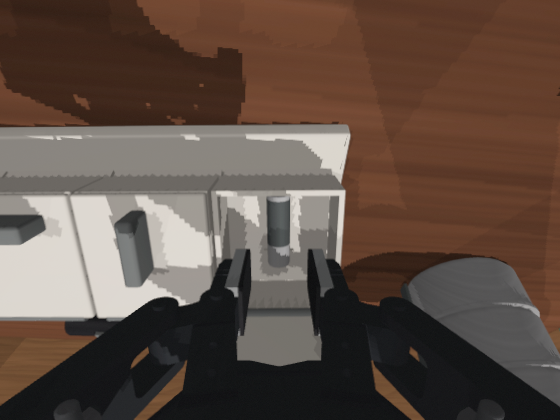

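Request:
send_rows(
  series=[
    [0.34, 0.016, -0.003, 0.15, 0],
    [0.34, 0.016, -0.003, 0.28, 0],
    [0.34, 0.016, -0.003, 0.335, 0],
    [0.34, 0.016, -0.003, 0.335, 0],
    [0.34, 0.016, -0.003, 0.335, 0],
    [0.34, 0.016, -0.003, 0.335, 0],
  ],
)

```text
t: 13.88
ee_pos: [0.4301, 0.169, 0.1942]
tcp_rot: [0.27, -0.05, 0.961, 0.016]
wrist_force: [0.6, -0.9, 0.2]
gripper_width: 0.0285
finger_force: 0.0
```

```bash
python3 -c "
from h import *
print(goto(C(un(-.0075,0,.0225))),state()['joint_pos']);s=state();print(s['gripper_width'],s['finger_force'],s['wrist_force'])"
```

```text
[0.003 0.001 0.015] [-0.5410224   0.42051096 -0.03035428  2.37566747  2.13541458  0.28868454
 -0.98370184]
0.028515793584450378 0.0 [ 0.55539901 -0.91578128  0.2457204 ]
```

Request:
send_rows(
  series=[
    [0.6, 0.003, 0, 0.01, 0],
    [0.6, 0.003, 0, 0.01, 0],
    [1, 0.003, 0, 0.01, 0],
    [1, 0.003, 0, 0.01, 0],
    [1, 0.003, 0, 0.01, 0],
    [1, 0.003, 0, 0.01, 0],
    [1, 0.003, 0, 0.01, 0],
  ],
  grip_force=35,
)

```text
t: 14.47
ee_pos: [0.4304, 0.1695, 0.1924]
tcp_rot: [0.27, -0.05, 0.961, 0.017]
wrist_force: [-3.8, -1.6, 7.1]
gripper_width: 0.0134
finger_force: 34.1
```

Request:
send_rows(
  series=[
    [1, 0, 0, -0.05, 0],
    [1, 0, 0, -0.2, 0],
    [1, 0, 0, -0.45, 0],
    [1, 0, 0, -0.7, 0],
    [1, 0, 0, -0.85, 0],
    [1, 0, 0, -1, 0],
    [1, 0, 0, -1, 0],
  ],
)

```text
t: 15.05
ee_pos: [0.3676, 0.1618, 0.3017]
tcp_rot: [0.275, -0.049, 0.96, 0.013]
wrist_force: [0.2, 0.4, 0.1]
gripper_width: 0.0127
finger_force: 34.6
```

```bash
python3 -c "
from h import *
p,M=TR();print(p,M.round(3),state()['joint_pos']);s=state();print(s['gripper_width'],s['finger_force'],s['wrist_force'])
d=get_image('wrist');cv2.imwrite('pics/w3.png',d['frame'][150:400,130:430,::-1])"
```

```text
[0.3676288  0.16180358 0.30168269] [[-0.844 -0.101  0.527]
 [-0.086  0.995  0.052]
 [-0.53  -0.002 -0.848]] [-0.90814549  0.06906906  0.25960807  2.44267474  1.08123015  0.3017451
  0.02332806]
0.012719403970075777 34.56244111061096 [0.21463452 0.43675394 0.093745  ]
```

View pics/w3.png

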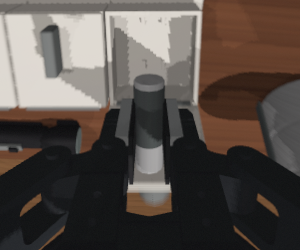

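```bash
cat >> h.py <<'E'
def cellto(P):
    p,M=TR(); return goto(np.asarray(P)+.003*M[:,0],.1675)
E
python3 -c "
from h import *
print(cellto([.470,-.248,.10]),cellto([.470,-.248,.022]))"
```

```text
[ 0.383 -2.789  0.254] [ 0.659 -2.79   0.695]
```

Request:
send_rows(
  series=[
    [1, 0, -0.93, 0, 0],
    [1, 0, -0.93, 0, 0],
    [1, 0, -0.93, 0, 0],
    [1, 0, -0.93, 0, 0],
    [1, 0, -0.93, 0, 0],
  ],
)

```text
t: 15.52
ee_pos: [0.3812, 0.0282, 0.3078]
tcp_rot: [0.273, -0.047, 0.961, 0.01]
wrist_force: [0.1, 0.8, -0.7]
gripper_width: 0.013
finger_force: 34.5
```

Request:
send_rows(
  series=[
    [1, 0.1, -0.93, 0, 0],
    [1, 0.1, -0.93, 0, 0],
    [1, 0.1, -0.93, 0, 0],
    [1, 0.1, -0.93, 0, 0],
    [1, 0.1, -0.93, 0, 0],
  ],
)

```text
t: 15.93
ee_pos: [0.3811, -0.0206, 0.3066]
tcp_rot: [0.262, -0.048, 0.964, 0.011]
wrist_force: [-0.5, -0.1, -0.9]
gripper_width: 0.0129
finger_force: 34.5
```

Request:
send_rows(
  series=[
    [1, 0.28, -0.93, 0.25, 0],
    [1, 0.28, -0.93, 0.25, 0],
    [1, 0.28, -0.93, 0.25, 0],
    [1, 0.28, -0.93, 0.25, 0],
    [1, 0.28, -0.93, 0.25, 0],
  ],
)

```text
t: 16.35
ee_pos: [0.38, -0.0628, 0.2902]
tcp_rot: [0.255, -0.052, 0.965, 0.007]
wrist_force: [-0.3, 0.1, -0.4]
gripper_width: 0.0127
finger_force: 34.5
```

```bash
python3 -c "
from h import *
p,M=TR();print(p,M.round(3),state()['joint_pos'],state()['gripper_width'])
print(cellto([.470,-.248,.10]),cellto([.470,-.248,.022]))
d=get_image('wrist');cv2.imwrite('pics/w4.png',d['frame'][:,:,::-1])
a=np.linspace(0,2*np.pi,4,endpoint=False);print(proj(d,[[.473+.056*np.cos(t),-.248+.056*np.sin(t),.014] for t in a]).round(0))"
```

```text
[ 0.37999527 -0.0627713   0.29018274] [[-0.864 -0.104  0.492]
 [-0.097  0.994  0.041]
 [-0.494 -0.012 -0.87 ]] [-0.09934927  0.06750382  0.18164106  2.47082634 -0.77861111  0.13076522
  2.5075994 ] 0.012710983203836406
[ 0.247 -1.275  0.231] [ 0.503 -1.269  0.683]
[[ 55. 166.]
 [101. 116.]
 [-16.  30.]
 [-51. 102.]]
```

View pics/w4.png

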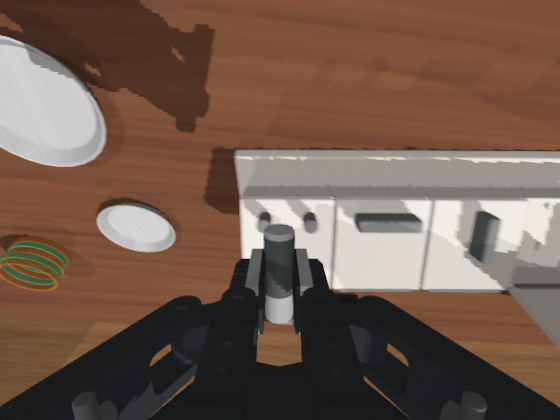

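Request:
send_rows(
  series=[
    [1, -0.5, -0.4, 0.06, 0],
    [1, -0.5, -0.72, 0.06, 0],
    [1, -0.5, -0.72, 0.06, 0],
    [1, -0.5, -0.72, 0.06, 0],
    [1, -0.5, -0.72, 0.06, 0],
  ],
)

```text
t: 16.82
ee_pos: [0.4618, -0.1654, 0.3217]
tcp_rot: [0.256, -0.05, 0.965, 0.005]
wrist_force: [-0.1, 0.0, 0.3]
gripper_width: 0.0131
finger_force: 34.5
```

```bash
python3 -c "
from h import *
p,M=TR();print(p,M.round(3),state()['joint_pos'],state()['gripper_width'])
print(cellto([.470,-.248,.10]),cellto([.470,-.248,.022]))"
```

```text
[ 0.46176167 -0.16543735  0.32168841] [[-0.864 -0.099  0.493]
 [-0.093  0.995  0.036]
 [-0.495 -0.015 -0.869]] [ 0.07718038  0.1895828   0.26573896  2.21690783 -0.7755774   0.35064897
  2.68342611] 0.013068920572884729
[ 0.755 -0.531  0.175] [ 1.012 -0.524  0.627]
```

Request:
send_rows(
  series=[
    [1, 0.75, -0.53, 0.17, -0.1],
    [1, 0.75, -0.53, 0.17, -0.1],
    [1, 0.75, -0.53, 0.17, -0.1],
    [1, 0.75, -0.53, 0.17, -0.1],
    [1, 0.75, -0.53, 0.17, -0.1],
  ],
)

```text
t: 17.23
ee_pos: [0.4221, -0.2065, 0.2736]
tcp_rot: [0.24, -0.151, 0.959, -0.02]
wrist_force: [0.2, -0.3, -0.6]
gripper_width: 0.0129
finger_force: 34.5
```

```bash
python3 -c "
from h import *
p,M=TR();print(p,M.round(3),state()['joint_pos'],state()['gripper_width'])
print(cellto([.470,-.248,.10]),cellto([.470,-.248,.022]))"
```

```text
[ 0.42206559 -0.20651825  0.27356153] [[-0.839 -0.279  0.466]
 [-0.298  0.954  0.035]
 [-0.454 -0.11  -0.884]] [ 0.77536659  0.28573615 -0.38526244  2.24644004 -0.55265335  0.23173031
  2.82409249] 0.012898381858360614
[ 0.36  -0.226  0.046] [ 0.596 -0.169  0.505]
```

Request:
send_rows(
  series=[
    [1, 0.1, -0.06, 0.01, 0.04],
    [1, 0.2, -0.12, 0.02, 0.08],
    [1, 0.3, -0.2, 0.03, 0.12],
    [1, 0.36, -0.22, 0.04, 0.16],
    [1, 0.36, -0.22, 0.04, 0.2],
    [1, 0.36, -0.22, 0.04, 0.24],
    [1, 0.36, -0.22, 0.04, 0.28],
    [1, 0.36, -0.22, 0.04, 0.3],
    [1, 0.36, -0.22, 0.04, 0.3],
  ],
)

```text
t: 17.98
ee_pos: [0.3888, -0.2539, 0.2474]
tcp_rot: [0.222, 0.304, 0.922, 0.092]
wrist_force: [0.6, 0.4, 0.1]
gripper_width: 0.0129
finger_force: 34.5
```

```bash
python3 -c "
from h import *
p,M=TR();print(p,M.round(3),state()['joint_pos'],state()['gripper_width'])
print(cellto([.470,-.248,.06]),cellto([.470,-.248,.019]))"
```

```text
[ 0.388756   -0.25388859  0.2473813 ] [[-0.717  0.52   0.465]
 [ 0.601  0.798  0.035]
 [-0.353  0.305 -0.885]] [ 0.81071129  0.32862734 -0.26418405  2.2689708  -0.90751237  0.25775104
  2.36107856] 0.012858677142586357
[ 0.097 -0.068  0.242] [ 0.194 -0.151  0.483]
```

Request:
send_rows(
  series=[
    [1, 0, 0, 0, 0.04],
    [1, 0, 0, 0, 0.08],
    [1, 0, 0, 0, 0.12],
    [1, 0, 0, 0, 0.16],
    [1, 0, 0, 0, 0.2],
    [1, 0, 0, 0, 0.24],
    [1, 0, 0, 0, 0.28],
    [1, 0, 0, 0, 0.32],
    [1, 0, 0, 0, 0.36],
    [1, 0, 0, 0, 0.4],
    [1, 0, 0, 0, 0.44],
    [1, 0, 0, 0, 0.46],
  ],
)

```text
t: 18.98
ee_pos: [0.3888, -0.2543, 0.2475]
tcp_rot: [0.106, 0.838, 0.49, 0.216]
wrist_force: [-0.1, -0.7, -0.1]
gripper_width: 0.013
finger_force: 34.5
```

Request:
send_rows(
  series=[
    [1, 0, 0, 0, 0.04],
    [1, 0, 0, 0, 0.08],
    [1, 0, 0, 0, 0.12],
    [1, 0, 0, 0, 0.16],
    [1, 0, 0, 0, 0.2],
    [1, 0, 0, 0, 0.24],
    [1, 0, 0, 0, 0.28],
    [1, 0, 0, 0, 0.313],
    [1, 0, 0, 0, 0.313],
  ],
)

```text
t: 19.73
ee_pos: [0.3888, -0.2545, 0.2475]
tcp_rot: [-0.009, 0.97, 0.037, 0.24]
wrist_force: [0.0, 0.5, -0.2]
gripper_width: 0.0129
finger_force: 34.5
```

```bash
python3 -c "
from h import *
p,M=TR();print(p,M.round(3),state()['joint_pos'],state()['gripper_width'])
print(cellto([.470,-.248,.06]),cellto([.470,-.248,.022]))"
```

```text
[ 0.3888142  -0.25446     0.24750862] [[ 0.882  0.076  0.466]
 [ 0.067 -0.997  0.034]
 [ 0.467  0.001 -0.884]] [ 0.70070664  0.31959621 -0.13493868  2.2752681  -1.02053271  0.28981523
  0.03797882] 0.012905823604817134
[-0.084 -0.003  0.242] [-0.202 -0.004  0.466]
```

Request:
send_rows(
  series=[
    [1, -0.084, -0.003, 0.24, 0],
    [1, -0.12, -0.003, 0.31, 0],
    [1, -0.16, -0.004, 0.387, 0],
    [1, -0.19, -0.004, 0.443, 0],
    [1, -0.19, -0.004, 0.443, 0],
    [1, -0.19, -0.004, 0.443, 0],
  ],
  grip_force=20,
)

```text
t: 20.23
ee_pos: [0.3996, -0.2648, 0.1884]
tcp_rot: [-0.014, 0.972, 0.04, 0.233]
wrist_force: [-0.2, -0.5, 0.1]
gripper_width: 0.013
finger_force: 34.5
```

```bash
python3 -c "
from h import *
s=state();print(s['joint_pos'],s['gripper_width'],s['wrist_force'],s['finger_force'],TR()[1].round(3))
print(cellto([.470,-.248,.022]),cellto([.474,-.248,.012]))
d=get_image('wrist');cv2.imwrite('pics/w5.png',d['frame'][:,:,::-1])"
```

```text
[ 0.92931987  0.49537139 -0.40700262  2.24891235 -1.03171272  0.1262402
  0.12084077] 0.012955525911076148 [-0.17106001 -0.48902465  0.06147533] 34.498438239097595 [[ 0.888  0.083  0.452]
 [ 0.07  -0.996  0.045]
 [ 0.454 -0.008 -0.891]]
[-0.059 -0.063  0.089] [-0.065 -0.06   0.161]
```

View pics/w5.png

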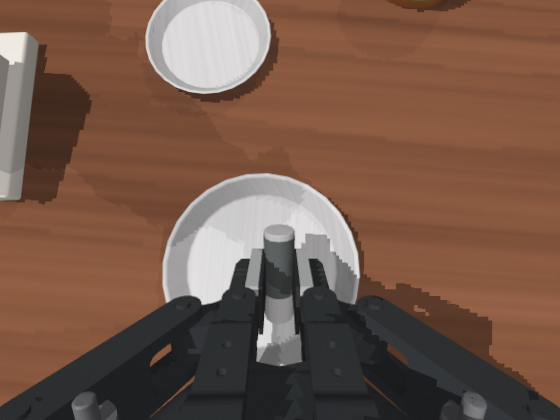

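Request:
send_rows(
  series=[
    [1, -0.03, -0.06, 0.03, 0],
    [1, -0.03, -0.06, 0.03, 0],
    [1, -0.03, -0.06, 0.05, 0],
    [1, -0.03, -0.06, 0.05, 0],
  ],
  grip_force=20,
)

```text
t: 20.62
ee_pos: [0.4008, -0.2591, 0.1857]
tcp_rot: [-0.018, 0.972, 0.041, 0.23]
wrist_force: [-0.3, 0.2, -0.7]
gripper_width: 0.013
finger_force: 34.5
```

```bash
cat >> h.py <<'E'
def rep():
    s=state();p,M=TR(s);print('q',np.round(s['joint_pos'],2),'w',round(s['gripper_width'],4),'F',np.round(s['wrist_force'],1),'ff',round(s['finger_force'],1))
    print('p',p.round(4),'cell',(p+.1675*M[:,2]-.003*M[:,0]).round(4),'\n',M.round(3))
E
python3 -c "
from h import *
rep();print(cellto([.470,-.248,.022]),cellto([.474,-.248,.012]))"
```

```text
q [ 0.91  0.5  -0.4   2.25 -1.03  0.13  0.11] w 0.013 F [-0.3  0.2 -0.7] ff 34.5
p [ 0.4008 -0.2591  0.1857] cell [ 0.4728 -0.2503  0.0347] 
 [[ 0.891  0.087  0.446]
 [ 0.071 -0.996  0.054]
 [ 0.449 -0.017 -0.894]]
[-0.054 -0.015  0.068] [-0.06  -0.012  0.14 ]
```

Request:
send_rows(
  series=[
    [1, -0.1, 0, 0.1, 0],
    [1, -0.1, 0, 0.1, 0],
    [1, -0.1, 0, 0.1, 0],
    [1, -0.1, 0, 0.1, 0],
    [1, -0.1, 0, 0.1, 0],
  ],
)

```text
t: 21.03
ee_pos: [0.3971, -0.2657, 0.1738]
tcp_rot: [-0.024, 0.973, 0.042, 0.225]
wrist_force: [0.1, -0.3, 0.1]
gripper_width: 0.0129
finger_force: 34.5
```

```bash
python3 -c "
from h import *
rep();print(cellto([.470,-.248,.022]),cellto([.474,-.248,.012]))"
```

```text
q [ 0.93  0.53 -0.4   2.25 -1.03  0.13  0.14] w 0.0129 F [ 0.1 -0.3  0.1] ff 34.5
p [ 0.3971 -0.2657  0.1738] cell [ 0.4674 -0.255   0.0222] 
 [[ 0.895  0.092  0.436]
 [ 0.07  -0.995  0.065]
 [ 0.44  -0.027 -0.898]]
[ 0.018 -0.045  0.011] [ 0.013 -0.041  0.083]
```

Request:
send_rows(
  series=[
    [1, -0.02, -0.06, 0.04, 0],
    [1, -0.02, -0.06, 0.04, 0],
    [1, -0.02, -0.06, 0.06, 0],
    [1, -0.02, -0.06, 0.06, 0],
  ],
)

```text
t: 21.37
ee_pos: [0.4004, -0.26, 0.1705]
tcp_rot: [-0.028, 0.974, 0.043, 0.221]
wrist_force: [-1.5, 3.0, 9.1]
gripper_width: 0.0128
finger_force: 35.7
```

```bash
python3 -c "
from h import *
rep();print(cellto([.470,-.248,.022]),cellto([.474,-.248,.012]))"
```

```text
q [ 0.91  0.53 -0.4   2.25 -1.03  0.13  0.13] w 0.0128 F [-1.5  3.   9.1] ff 35.7
p [ 0.4004 -0.26    0.1705] cell [ 0.4695 -0.2478  0.0184] 
 [[ 0.898  0.097  0.429]
 [ 0.072 -0.995  0.074]
 [ 0.434 -0.035 -0.9  ]]
[ 0.013  0.001 -0.02 ] [0.008 0.006 0.051]
```

Request:
send_rows(
  series=[
    [1, 0, 0, 0.02, 0],
    [1, 0, 0, 0.03, 0],
    [1, 0, 0, 0.04, 0],
    [1, 0, 0, 0.04, 0],
  ],
  grip_force=20,
)

```text
t: 21.7
ee_pos: [0.4041, -0.2606, 0.1672]
tcp_rot: [-0.03, 0.974, 0.044, 0.221]
wrist_force: [-1.0, 3.6, 9.5]
gripper_width: 0.013
finger_force: 37.0
```

```bash
python3 -c "
from h import *
rep()"
```

```text
q [ 0.9   0.54 -0.39  2.24 -1.03  0.13  0.13] w 0.013 F [-1.   3.6  9.5] ff 37.0
p [ 0.4041 -0.2606  0.1672] cell [ 0.4729 -0.2479  0.015 ] 
 [[ 0.899  0.099  0.427]
 [ 0.073 -0.994  0.077]
 [ 0.432 -0.038 -0.901]]
```

Request:
send_rows(
  series=[
    [1, 0, 0, 0.015, 0],
    [1, 0, 0, 0.025, 0],
    [1, 0, 0, 0.03, 0],
    [1, 0, 0, 0.03, 0],
  ],
  grip_force=20,
)

```text
t: 22.03
ee_pos: [0.4066, -0.2615, 0.1646]
tcp_rot: [-0.03, 0.974, 0.044, 0.22]
wrist_force: [0.2, 3.4, 8.8]
gripper_width: 0.0129
finger_force: 37.9
```

```bash
python3 -c "
from h import *
rep()"
```

```text
q [ 0.9   0.55 -0.39  2.23 -1.03  0.13  0.13] w 0.0129 F [0.2 3.4 8.8] ff 37.9
p [ 0.4066 -0.2615  0.1646] cell [ 0.4751 -0.2486  0.0123] 
 [[ 0.9    0.099  0.425]
 [ 0.073 -0.994  0.078]
 [ 0.431 -0.04  -0.902]]
```

Request:
send_rows(
  series=[
    [1, 0, 0, 0.01, 0],
    [1, 0, 0, 0.018, 0],
    [1, 0, 0, 0.02, 0],
    [1, 0, 0, 0.02, 0],
  ],
)

```text
t: 22.37
ee_pos: [0.408, -0.2619, 0.1632]
tcp_rot: [-0.031, 0.974, 0.044, 0.219]
wrist_force: [-5.0, 4.7, 17.9]
gripper_width: 0.013
finger_force: 43.9
```

```bash
python3 -c "
from h import *
rep()"
```

```text
q [ 0.89  0.56 -0.38  2.23 -1.03  0.13  0.13] w 0.013 F [-5.   4.7 17.9] ff 43.9
p [ 0.408  -0.2619  0.1632] cell [ 0.4764 -0.2487  0.0108] 
 [[ 0.9    0.1    0.424]
 [ 0.073 -0.994  0.08 ]
 [ 0.43  -0.041 -0.902]]
```

Request:
send_rows(
  series=[
    [0.6, 0, 0, -0.005, 0],
    [0.5, 0, 0, -0.01, 0],
    [0.4, 0, 0, -0.01, 0],
    [0.3, 0, 0, -0.01, 0],
    [0.3, 0, 0, -0.01, 0],
    [0.3, 0, 0, -0.1, 0],
    [0.3, 0, 0, -0.3, 0],
    [0.3, 0, 0, -0.6, 0],
    [0.3, 0, 0, -0.9, 0],
    [0.3, 0, 0, -0.9, 0],
  ],
)

```text
t: 23.2
ee_pos: [0.3488, -0.2753, 0.2887]
tcp_rot: [-0.027, 0.974, 0.042, 0.22]
wrist_force: [0.1, -0.6, 0.1]
gripper_width: 0.0299
finger_force: 0.0
```

```bash
python3 -c "
from h import *
rep()
d=get_image('top')
f=d['frame'][225:278,355:412].astype(int)
for r in f[::2]: print(' '.join('%3d'%v for v in r.mean(1)[::2]))"
```

```text
q [ 0.72  0.22 -0.03  2.26 -0.76  0.48 -0.14] w 0.0299 F [ 0.1 -0.6  0.1] ff 0.0
p [ 0.3488 -0.2753  0.2887] cell [ 0.4175 -0.2635  0.1364] 
 [[ 0.9    0.094  0.427]
 [ 0.07  -0.995  0.071]
 [ 0.431 -0.034 -0.902]]
111 110 114 111 112 115 112 113 116 118 112 118 118 114 116 114 118 115 115 118 117 116 115 114 117 109 114 113 114
108 106 110 109 107 107 109 108 105 108 107 109 105 105 101 105 112 115 116 116 115 115 111 113 115 114 111 114 111
111 112 109 108 112 113 110 112 110 111 133 178 199 231 218 205 162 127 115 114 118 116 115 117 114 117 114 115 111
117 118 119 114 110 110 109 110 157 198 196 200 199 203 201 205 209 213 207 133 116 115 118 119 113 120 117 116 117
114 119 115 110 110 108 117 193 161 189 191 195 200 198 206 205 205 206 208 213 185 110 113 114 109 113 109 113 109
111 110 113 109 107 114 192 160 186 195 215 226 230 228 226 222 223 210 207 210 212 209 114 119 118 114 116 114 117
113 112 108 103 104 203 183 183 218 228 224 225 228 230 230 228 229 223 219 209 210 214 204 104 110 115 114 114 115
106 108 105  98 140 190 182 216 226 225 225 215 214 216 231 229 228 227 2
[... 1546 characters left out ...]
  69
111 107 108 109 106 106 113 212 185 176 202 229 232 233 234 232 227 222 197  75  93 152 152 109 116 116 119  93  70
114 113 117 114 110 113 112 114 158 202 183 182 188 186 190 187 193 194 192  82  77  83  84  84 115 113 113  82  65
113 112 114 111 113 112 114 113 111 119 158 211 188 198 202 202 192 131  84  79  76  79  78  80  76  78  79  81  69
117 115 117 117 117 110 111 110 113 114 111 114 124 124 140 126 112  79  81  77  70  83  74  77  73  80  75  77  74
107 113 110 114 114 113 111 106 108 111 112 110 109 110 110 108 108  77  81  76  76  83  74  79  85  75  76  79  78
112 112 114 117 115 114 114 115 115 113 110 113 110 111 110 112  88  80  77  92  83  77  84  80  81  77  73  78  81
```

```bash
python3 -c "
from h import *
print(goto(C(un(.095,0,.150)),.173),goto(C(un(.095,0,.085)),.173))"
```

```text
[ 1.144 -2.89  -0.006] [ 1.177 -2.88   0.426]
```

Request:
send_rows(
  series=[
    [1, 0.6, -0.8, -0.7, 0],
    [1, 0.6, -0.8, -0.7, 0],
    [1, 0.6, -0.8, -0.7, 0],
    [1, 0.6, -0.8, -0.7, 0],
    [1, 0.6, -0.8, -0.7, 0],
    [1, 0.6, -0.8, -0.7, 0],
  ],
)

```text
t: 23.75
ee_pos: [0.3771, -0.1534, 0.4245]
tcp_rot: [-0.03, 0.974, 0.046, 0.221]
wrist_force: [-0.1, -0.3, -0.7]
gripper_width: -0.0001
finger_force: 0.0
```

```bash
python3 -c "
from h import *
rep();print(goto(C(un(.095,0,.150)),.173),goto(C(un(.095,0,.085)),.173))"
```

```text
q [ 0.46 -0.08 -0.09  2.19 -0.38  0.68 -0.85] w -0.0001 F [-0.1 -0.3 -0.7] ff 0.0
p [ 0.3771 -0.1534  0.4245] cell [ 0.4459 -0.1406  0.2723] 
 [[ 0.898  0.103  0.427]
 [ 0.077 -0.994  0.078]
 [ 0.432 -0.037 -0.901]]
[ 0.538 -2.056  0.693] [ 0.571 -2.043  1.124]
```

Request:
send_rows(
  series=[
    [1, 0.3, -1, 0, 0],
    [1, 0.3, -1, 0, 0],
    [1, 0.3, -1, 0, 0],
    [1, 0.3, -1, 0, 0],
    [1, 0.3, -1, 0, 0],
  ],
)

```text
t: 24.17
ee_pos: [0.4023, 0.0016, 0.4469]
tcp_rot: [-0.032, 0.974, 0.047, 0.218]
wrist_force: [-0.2, -0.3, -0.9]
gripper_width: -0.0
finger_force: 0.0
```

Request:
send_rows(
  series=[
    [1, 0.24, -1, 0.2, 0],
    [1, 0.24, -1, 0.2, 0],
    [1, 0.24, -1, 0.2, 0],
    [1, 0.24, -1, 0.2, 0],
    [1, 0.24, -1, 0.2, 0],
  ],
)

```text
t: 24.58
ee_pos: [0.4325, 0.1557, 0.4401]
tcp_rot: [-0.033, 0.974, 0.046, 0.217]
wrist_force: [-0.3, 0.8, 1.0]
gripper_width: 0.0001
finger_force: 0.0
```

```bash
python3 -c "
from h import *
rep();print(goto(C(un(.095,0,.150)),.173),goto(C(un(.095,0,.085)),.173))"
```

```text
q [ 0.24  0.01 -0.73  2.06  0.21  0.65 -2.11] w 0.0001 F [-0.3  0.8  1. ] ff 0.0
p [0.4325 0.1557 0.4401] cell [0.5002 0.1697 0.2876] 
 [[ 0.901  0.104  0.421]
 [ 0.075 -0.994  0.085]
 [ 0.427 -0.045 -0.903]]
[ 0.013 -0.029  0.469] [ 0.049 -0.013  0.9  ]
```

Request:
send_rows(
  series=[
    [1, 0.03, -0.02, 0.25, 0],
    [1, 0.05, -0.015, 0.5, 0],
    [1, 0.05, -0.015, 0.7, 0],
    [1, 0.05, -0.015, 0.82, 0],
    [1, 0.05, -0.015, 0.9, 0],
    [1, 0.05, -0.015, 0.9, 0],
  ],
)

```text
t: 25.08
ee_pos: [0.4953, 0.1624, 0.3179]
tcp_rot: [-0.03, 0.975, 0.043, 0.214]
wrist_force: [-0.6, -1.1, 0.2]
gripper_width: 0.0
finger_force: 0.0
```

```bash
python3 -c "
from h import *
rep();print(goto(C(un(.095,0,.085)),.173),goto(C(un(.04,0,.09)),.173))"
```

```text
q [ 0.07  0.3  -0.6   2.09  0.7   0.46 -2.54] w 0.0 F [-0.6 -1.1  0.2] ff 0.0
p [0.4953 0.1624 0.3179] cell [0.5621 0.1751 0.1648] 
 [[ 0.905  0.097  0.415]
 [ 0.072 -0.994  0.077]
 [ 0.42  -0.04  -0.907]]
[ 0.024 -0.057 -0.017] [-0.345 -0.048 -0.017]
```

Request:
send_rows(
  series=[
    [1, 0, -0.05, 0, -0.04],
    [1, 0, -0.05, 0, -0.08],
    [1, 0, -0.05, 0, -0.12],
    [1, -0.06, -0.05, 0, -0.16],
    [1, -0.12, -0.05, 0, -0.16],
    [1, -0.18, -0.05, 0, -0.16],
    [1, -0.24, -0.05, 0, -0.16],
    [1, -0.3, -0.05, -0.01, -0.16],
    [1, -0.345, -0.05, -0.017, -0.16],
    [1, -0.345, -0.05, -0.017, -0.16],
  ],
)

```text
t: 25.92
ee_pos: [0.4453, 0.1669, 0.3026]
tcp_rot: [0.026, 0.933, 0.284, 0.218]
wrist_force: [-0.3, -0.2, -0.5]
gripper_width: 0.0001
finger_force: 0.0
```

```bash
python3 -c "
from h import *
rep();print(goto(C(un(.04,0,.09)),.173))
d=get_image('side');np.save('side_now.npy',d['frame'])
f=d['frame'][140:210:2,205:275:2].astype(int).mean(2)
for r in f: print(' '.join('%3d'%v for v in r))"
```

```text
q [ 0.09  0.27 -0.68  2.2   0.84  0.43 -2.24] w 0.0001 F [-0.3 -0.2 -0.5] ff 0.0
p [0.4453 0.1669 0.3026] cell [0.5136 0.178  0.1501] 
 [[ 0.743  0.519  0.421]
 [ 0.542 -0.837  0.076]
 [ 0.392  0.172 -0.904]]
[-0.013  0.002  0.027]
 61  70  57  43  42  40  41  42  42  43  40  39  46  46  40  58  87  82  84 114 113  97 125 132 131 130 127 104  71  79 128 137 119 104 100
 61  61  51  43  41  40  41  41  41  46  45  41  44  43  42  58  99  89  67  72  65 106 129 131 130 130 129 105  72  80 130 135 120 107 104
 45  43  44  44  53  41  40  42  40  42  41  42  44  41  42  57 100  76  47  45  70 127 134 137 135 134 133 106  71  79 129 135 118 109 107
 82  51  41  45  68  65  43  41  40  43  45  44  43  45  44  46  93  68  46  45 103 134 135 135 136 134 133 107  70  77 128 135 117 106 108
111  96  61  43  50  70  48  41  41  42  46  47  44  47  43  42  50  48  46  68 126 136 134 133 134 135 132 107  71  78 129 135 120 106 104
113 113 107  76  48  48  49  42  41  43  43  46  44  42  42  48  48  46  50 104 133 135 135 134 134 133 133 107  69  78 126 136 130 106 104
112 112 114 113  95  58  45 
[... 3331 characters left out ...]

108 105 104 104 105 103 100 103 173 210 188 165 161 177 200 211 252 255 210 198 205 202 165 135 213 255 255 255 255 255 255 255 255 255 255
111 108 104 104 104 105 105 100 103 166 232 228 209 199 212 252 255 251 202 205 202 165 128 114 116 234 255 255 255 255 255 255 255 255 251
112 110 107 104 104 105 105 103 100 107 170 208 234 245 249 252 255 222 205 202 165 128 115 104 106 166 244 255 255 255 255 255 255 251 255
109 110 109 106 102 101 100 104 116 152 200 181 191 239 229 253 231 207 202 167 128 116 105 105 139 194 206 229 255 255 255 255 250 254 255
102 105 105 104 101 102 131 191 220 244 250 225 165 179 196 215 208 204 168 129 115 105 105 139 195 206 206 206 229 255 255 250 251 255 255
```

```bash
cat >> h.py <<'E'
def lidp(th,along,h,y=0): # along lid from hinge, h above lid mid
    c,s=np.cos(th),np.sin(th); return un(.039-along*c+h*s,y,.037+along*s+h*c)
E
python3 -c "
from h import *
d=get_image('side')
for t in range(0,100,10):
    r=np.radians(t);print(t,proj(d,C([lidp(r,.078,0,.036),lidp(r,.078,0,-.036),lidp(r,.063,.0225)])).round(0).tolist())"
```

```text
0 [[217.0, 196.0], [233.0, 209.0], [225.0, 193.0]]
10 [[215.0, 192.0], [231.0, 206.0], [224.0, 189.0]]
20 [[213.0, 188.0], [229.0, 202.0], [224.0, 184.0]]
30 [[213.0, 183.0], [229.0, 197.0], [225.0, 180.0]]
40 [[213.0, 178.0], [229.0, 192.0], [227.0, 175.0]]
50 [[213.0, 173.0], [230.0, 186.0], [229.0, 171.0]]
60 [[215.0, 168.0], [232.0, 181.0], [232.0, 167.0]]
70 [[218.0, 163.0], [234.0, 175.0], [235.0, 163.0]]
80 [[221.0, 158.0], [238.0, 170.0], [239.0, 160.0]]
90 [[225.0, 154.0], [242.0, 166.0], [243.0, 157.0]]
```

```bash
python3 -c "
from h import *
for u,n in [(42,130),(12,128),(8,103),(-4,91),(-16,77),(-22,67)]: print(u,n,goto(C(un(u/1e3,0,n/1e3)),.173))"
```

```text
42 130 [-0.026 -0.013 -0.241]
12 128 [-0.203 -0.103 -0.211]
8 103 [-0.217 -0.105 -0.043]
-4 91 [-0.283 -0.136  0.043]
-16 77 [-0.349 -0.166  0.142]
-22 67 [-0.38  -0.18   0.212]
```

Request:
send_rows(
  series=[
    [1, -0.02, -0.01, -0.24, 0],
    [1, -0.03, -0.013, -0.24, 0],
    [1, -0.2, -0.1, -0.21, 0],
    [1, -0.2, -0.1, -0.21, 0],
    [1, -0.21, -0.104, -0.12, 0],
    [1, -0.217, -0.105, -0.04, 0],
    [1, -0.25, -0.12, 0, 0],
    [1, -0.283, -0.136, 0.043, 0],
    [1, -0.316, -0.15, 0.092, 0],
    [1, -0.349, -0.166, 0.142, 0],
    [1, -0.38, -0.18, 0.212, 0],
    [1, -0.38, -0.18, 0.212, 0],
  ],
)

```text
t: 27.02
ee_pos: [0.4036, 0.1614, 0.246]
tcp_rot: [0.025, 0.933, 0.285, 0.218]
wrist_force: [-0.7, 0.9, 0.5]
gripper_width: -0.0
finger_force: 0.0
```

```bash
python3 -c "
from h import *
rep()
for u,n in [(-24,62),(-24,56),(-24,52)]: print(u,n,goto(C(un(u/1e3,0,n/1e3)),.173))
d=get_image('side')
f=d['frame'][165:225:2,205:265:2].astype(int).mean(2)
for r in f: print(' '.join('%3d'%v for v in r))"
```

```text
q [-0.08  0.3  -0.54  2.34  1.24  0.34 -2.7 ] w -0.0 F [-0.7  0.9  0.5] ff 0.0
p [0.4036 0.1614 0.246 ] cell [0.4718 0.1726 0.0934] 
 [[ 0.743  0.52   0.421]
 [ 0.542 -0.837  0.077]
 [ 0.392  0.171 -0.904]]
-24 62 [-0.005 -0.001  0.026]
-24 56 [-0.003  0.002  0.066]
-24 52 [-0.001  0.003  0.093]
 40  40  41  40  46  49  51  62 105 137 142 134 119  91  87 124 130 132 133 133 134 135 134 133 134 133 134 107  70  79
 42  44  44  41  44  47  44  47  79 107 132 147 162 120  81 124 130 131 133 134 134 133 134 134 132 132 131 106  71  79
 40  43  43  41  44  45  41  41  61  81  87 119 138 107  92 117 129 132 132 134 133 133 134 134 132 132 131 105  70  76
 40  42  43  42  44  44  41  43  61  90  82  88  78  76  93  81 100 123 130 132 133 134 134 132 133 131 128 100  69  68
 41  41  41  43  43  44  40  43  59  86  54  53  54  79  97  91  67 114  96 100 112 116 118 116 111  96  84  64  57  59
 42  42  43  45  43  43  46  45  44  51  48  44  60  95  99 104 160 230 200 143  82  61  65  60  55  54  57  58  57  58
 41  41  42  47  43  42  44  43  44  46  46  51  83 102 116 192 242 251 250 235 186
[... 2096 characters left out ...]
 110 153 219 254 255 220 188 187 186 182 165 203 253 255 231 131 172 204 216 253 255 255 255 255 242
 99  99 100 102 106 105 113 157 234 253 195 187 187 187 187 183 169 191 249 249 194 203 211 252 255 255 255 255 240 255
 98  99  99  99 103 105 106 123 169 203 191 188 187 187 187 187 185 173 177 200 204 216 253 255 255 255 254 234 255 255
 96  98  99  98 101 106 115 116 117 162 185 190 187 187 187 187 187 186 174 160 189 252 255 255 255 253 200 200 250 255
 97  97  98 100 103 111 118 117 118 120 159 188 190 187 188 187 188 187 186 177 162 221 255 255 255 223 176 178 194 236
 98  97 100 105 109 110 114 118 117 116 111 164 183 191 188 187 187 187 187 186 179 165 209 253 242 255 235 162 176 185
```

Request:
send_rows(
  series=[
    [1, -0.005, 0, -0.01, -0.04],
    [1, -0.005, 0, -0.01, -0.08],
    [1, -0.005, 0, -0.01, -0.12],
    [1, -0.005, 0, 0.026, -0.12],
    [1, -0.004, 0, 0.045, -0.12],
    [1, -0.003, 0.002, 0.06, -0.12],
    [1, -0.003, 0.002, 0.066, -0.12],
    [1, -0.003, 0.002, 0.066, -0.12],
  ],
)

```text
t: 27.73
ee_pos: [0.4084, 0.1617, 0.2387]
tcp_rot: [0.066, 0.863, 0.454, 0.21]
wrist_force: [-3.4, -1.1, 6.6]
gripper_width: -0.0001
finger_force: 3.6
```

```bash
python3 -c "
from h import *
rep();print(-np.array(state()['wrist_force'])@case([0,0,P0[2]])([.5,0,-.866]))
for u,n in [(-24,59.5),(-24,55.5),(-24,52)]: print(u,n,goto(C(un(u/1e3,0,n/1e3)),.173))"
```

```text
q [-0.06  0.33 -0.56  2.34  1.32  0.35 -2.39] w -0.0001 F [-3.4 -1.1  6.6] ff 3.6
p [0.4084 0.1617 0.2387] cell [0.4778 0.1721 0.0866] 
 [[ 0.5    0.756  0.423]
 [ 0.811 -0.58   0.077]
 [ 0.304  0.305 -0.903]]
7.448510590871222
-24 59.5 [-0.009 -0.013 -0.015]
-24 55.5 [-0.009 -0.01   0.012]
-24 52 [-0.008 -0.009  0.035]
```

Request:
send_rows(
  series=[
    [1, -0.006, -0.008, 0.012, 0],
    [1, -0.006, -0.008, 0.02, 0],
    [1, -0.006, -0.008, 0.03, 0],
    [1, -0.006, -0.008, 0.04, 0],
    [1, -0.006, -0.008, 0.04, 0],
    [1, -0.006, -0.008, 0.04, 0],
  ],
)

```text
t: 28.23
ee_pos: [0.4091, 0.1622, 0.2351]
tcp_rot: [0.068, 0.863, 0.454, 0.213]
wrist_force: [-28.7, -9.8, 52.5]
gripper_width: 0.0001
finger_force: 30.2
```

```bash
python3 -c "
from h import *
rep();print(-np.array(state()['wrist_force'])@case([0,0,P0[2]])([.5,0,-.866]))
for u,n in [(-24,59.5),(-24,55.5),(-24,52)]: print(u,n,goto(C(un(u/1e3,0,n/1e3)),.173))"
```

```text
q [-0.07  0.34 -0.55  2.34  1.37  0.35 -2.44] w 0.0001 F [-28.7  -9.8  52.5] ff 30.2
p [0.4091 0.1622 0.2351] cell [0.4794 0.1725 0.0834] 
 [[ 0.498  0.754  0.429]
 [ 0.812 -0.579  0.076]
 [ 0.305  0.31  -0.9  ]]
60.25327859682621
-24 59.5 [-0.011 -0.012 -0.039]
-24 55.5 [-0.01  -0.01  -0.012]
-24 52 [-0.009 -0.008  0.011]
```

Request:
send_rows(
  series=[
    [1, 0, 0, -0.03, 0],
    [1, 0, 0, -0.1, 0],
    [1, 0, 0, -0.3, 0],
    [1, 0, 0, -0.6, 0],
    [1, 0, 0, -0.9, 0],
    [1, 0, 0, -0.9, 0],
    [1, 0, 0, -0.9, 0],
  ],
)

```text
t: 28.82
ee_pos: [0.3518, 0.1518, 0.3556]
tcp_rot: [0.066, 0.863, 0.454, 0.211]
wrist_force: [-1.5, -1.2, -0.0]
gripper_width: 0.0003
finger_force: 0.0
```

```bash
python3 -c "
from h import *
rep()
d=get_image('side')
f=d['frame'][177:225:2,205:265:2].astype(int).mean(2)
for r in f: print(' '.join('%3d'%v for v in r))
a=cv2.imread('pics/side0.png').astype(int);b=d['frame'][:,:,::-1].astype(int)
m=(abs(a-b).max(2)>40).astype('uint8');m=cv2.morphologyEx(m,cv2.MORPH_OPEN,np.ones((3,3)))
n,l,st,c=cv2.connectedComponentsWithStats(m);print(st[1:].tolist())"
```

```text
q [ 0.26 -0.02 -0.83  2.32  0.35  0.45 -1.47] w 0.0003 F [-1.5 -1.2 -0. ] ff 0.0
p [0.3518 0.1518 0.3556] cell [0.4212 0.1624 0.2035] 
 [[ 0.5    0.756  0.423]
 [ 0.811 -0.58   0.078]
 [ 0.304  0.304 -0.903]]
 98  98 101  99  98 100 100  98  96 100 104 104 102 101 106 173 251 255 255 244 178 107  63  60  56  55  56  58  58  62
100 100 101 103 102 100 100 100  98  98 101 106 104 106 175 251 255 255 255 255 251 209 130  74  63  58  56  55  59  59
 93  99 102 102 103 101 101 101 100  97  97 101 109 177 251 255 255 255 255 255 255 255 230 165  97  64  58  55  55  58
 93  95 101 101 102 102 101 100 100  99  98 101 175 252 255 255 255 255 255 255 255 255 255 245 203 113  63  60  57  55
 94  92  95 101 101 102 102 100 100 100 102 173 251 255 255 255 255 255 255 255 255 255 255 255 254 202  97  66  61  57
 98  94  92  99 102 101 103 103 101 105 174 251 255 255 255 255 255 255 255 255 255 255 255 255 255 245 220 156 109  92
101  98  93  94  99 101 100 102 107 170 243 253 255 255 255 255 255 255 255 255 255 255 255 255 250 255 255 246 199 150
102 103  97  93  95  99 101 108 187 219 199 191 229
[... 1617 characters left out ...]
233 255 255
106 109 108 110 110 115 117 115 117 163 189 207 190 187 186 186 186 184 173 159 189 251 255 255 255 252 199 199 250 255
108 107 108 109 110 113 117 117 116 120 162 208 217 188 186 187 186 186 185 175 160 220 255 255 255 222 175 176 193 235
108 107 107 108 108 110 114 116 116 117 121 167 193 191 186 186 186 186 186 186 178 164 208 252 241 254 234 161 175 184
[[38, 0, 24, 31, 300], [64, 0, 110, 99, 5167], [120, 0, 27, 20, 407], [47, 35, 37, 66, 1495], [159, 85, 16, 13, 71], [146, 85, 65, 76, 2420], [150, 98, 6, 4, 18], [168, 160, 3, 5, 15], [84, 186, 72, 234, 10756], [27, 228, 10, 39, 200], [159, 253, 94, 167, 8350], [0, 254, 12, 7, 50], [319, 333, 24, 22, 250], [72, 355, 3, 3, 9]]
```

```bash
python3 -c "
from station import *
print(sign_off())"
```

```text
the job is handed in; nothing more can be done
None
```

I laid the cell flat in the dish, shut the round-knob lid and pushed its knob fully in, then handed the job in at about 29 s. In the last side picture only the cell differs from the start around the case and dish. I viewed 11 pictures against the limit of 10, and the knob was pushed in with a brief 60 N on the fingertips, under the 120 N wrist limit.

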